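Test the cutting press's stop button

ROBOT

A 6-joint arm with a two-finger parallel gripper is mounted at the origin on the work surface. World frame = base frame: x ahead of the robot, y to its left, z up, the work surface at z = 0. Lengths are in m, angles in rad, forces in N, time in s.
With the tool pointing down it reaches from about 0.225 to 0.875 m from the base axis. Payload 3.4 kg.
Tool frame: the origin (TCP) lies between the finger pads; the fingertips stand 25 mm ahead of it and the grasp point (between the pads) lies 6 mm ahead of it (manip.tips_ahead is the distance from the TCP to the fingertips, in m); z points along the fingers, x is the direction in which the jaws open and shut, and the axes are right-handed (so a half turn about z gives the same grasp; the last joint's range is limited). The gripper opens to 85 mm and grips with 20 to 120 N. Pads are 22 mm wide; open, the fingers measure 114 mm over their backs; the gripper's body (76 mm by 85 mm) begins 54 mm behind the grasp point. The pads swing forward as they close: fully open they stand 13 mm farther back than shut.
Start: joints at [1.093, 0.276, 1.505, -0, 1.361, -0.121], TCP at [0.201, 0.539, 0.256] pointing down, gripper open.
Joint ranges: [-2.89, 2.89], [-0.75, 2.08], [0.22, 2.7], [-1.18, 4.32], [0.11, 2.71], [-2.7, 2.7]. Speed limits (rad/s): [2.57, 2.57, 3.14, 3.14, 3.14, 3.14].

INTERFACE

Orientations are given as a unit quaternion [w, x, y, z].
In Python, from rig import manip gives the robot as it stands. The module is installed in compiled form; this text tells all that it offers.
- The arm moves only by the tool send_rows, never from a script. Its argument "plan" is a list of rows, each an object with "linear": the shift along the tool's x, y, z in m, a list of three; "delta_rot": the turn, a rotation vector about the tool's x, y, z in degrees, a list of three; "fingers": the finger opening in m, from 0 to 0.0854. A call has 1 to 12 rows; each row shifts and turns the pose as measured when the row begins, along the tool's axes as they then stand; what a row does not reach is not made up. A row lasts 1/12 s, in which the tool goes at most 41.7 mm and 7.16 degrees, less where a joint would pass 70% of its speed; a pose out of reach is approached as far as the arm can. A call with a gripper value outside its range is refused whole. The fingers move at their own pace and stop on an object; "force" is the grip in N (left out, the last holds). Time passes only in rows, so rows that do not move let the fingers close. It gives the time, the measured TCP pose, the force and the opening at its end, in the units of the state.
- manip.get_state(): the state, without advancing time (a new reading comes with each control period).
- manip.get_image(name): name is "scene" or "top" or "wrist"; returns the picture (384x512x3 uint8, red, green, blue); there is no depth.
- manip.camera_info(name): a dict with "K" (3x3 intrinsics, pixels), "dist" ([k1, k2, p1, p2, k3] as OpenCV has them; the pictures are not rectified), "rvec" (rotation vector, rad) and "tvec" (3), from world to camera coordinates, as OpenCV has them. Camera axes: x right, y down, z forward; pixel columns grow to the right and rows downward; lengths in m; the calibration is good to about 2 mm. A picture is of the moment at which its call begins: read the wrist's pose just before it. camera_info takes no time and is no camera call; for the wrist camera it gives the pose at the moment of the call.
- manip.sign_off(): hands the job in, once; it reports no verdict.
Trained networks look in the newest picture that a camera, given by its name, has taken for a name from the list of things; names that differ only in an ending like _2 or _b are one class to them, and where a whole thing is asked for, a point or a joint stands for the part that bears it (a point fixed in the world has none). Each returns a list of dicts, best first, with "p" (0 to 1); they miss things now and then, are a little off and sometimes report something else, mostly with a low value. They report only what shows in the picture. A call takes as long as a camera call.
- manip.find_in(thing, camera): "extent" ([left, top, right, bottom] in pixels, round what is visible of it).
- manip.masks_of(thing, camera): "pixels" (384x512 bool, what is visible of it) and "extent" ([left, top, right, bottom] in pixels, round what is visible of it).
The state is a dict: "clock": time; "qpos": joint angles; "qd": joint speeds; "effort": joint torques, N m; "position": TCP position; "ee_rot": TCP orientation; "contact_force": force on the tool from outside, world axes, zero at the start; "moment": the same for the moment, N m; "width": finger opening in m.
Only numpy, scipy, OpenCV 4.12 (cv2) and the standard library are available. Lean on these libraries where they do the work, as an engineer would, in place of code of your own. Each camera call takes 0.05 s, during which the arm holds its last target. There are 200 camera calls.

TASK

Test the latching stop of the leather cutting press before work: press the mushroom button with the two side lugs right in until it latches, then twist it clockwise (seen from above) by pushing a lug sideways with the fingertips until it springs back up, and then press the small round button on the same box fully in and let it go. Only touch and push: do not grip the lugs. Do not press the smooth mushroom button or the small button on the other box, and leave the loose things where they stand.

Things in the scene. Friction and masses are not known exactly. Their poses are not given: they have to be found in the camera images.
- stop_box: grey control box fixed to the table, 240 (x) x 160 (y) x 60 mm high, origin at the centre of its underside. It carries the latching stop on the axis x = +35 mm, y = 0 and the small reset button at x = -85 mm, y = 0 of its frame. It may stand left or right and is turned up to 0.35 rad. It is told from the other box by the two lugs on its mushroom
- stop (a joint): how far the mushroom stop is pressed in, m: 0 up, 0.014 hard down. A spring resists with 4 N at the top and 8 N at the bottom ; its catch snaps over it at about 0.011, and let go after that it stays in at about 0.0085 until twisted
- twist (a joint): twist of the mushroom, rad, growing clockwise seen from above; 0 at rest with the lugs along the box's y axis, end stop 0.9. When latched it springs up once twisted past about 0.5. A weak return spring (0.02 N m at 0, 0.07 N m at 0.9) turns it back to 0 when let go; it cannot turn below 0
- stop_top (a point): top centre of the mushroom's black dome, on the twist axis, 118 mm above the table when up (moves with the button). The dome is 90 mm across and 34 mm high; its flat underside is 24 mm above the box's top when up. This frame turns with the mushroom, z up
- lug_a (a point): middle of one lug: a flat-sided block sticking out of the dome, 14 mm wide, 20 mm high (its underside level with the dome's, 24 mm above the box's top when up), exposed from 45 to 70 mm from the twist axis; the point lies 58 mm from the axis, on the +y side of the mushroom's frame. Pushed from its -x side it twists clockwise (towards +x)
- lug_b (a point): the same for the opposite lug, on the -y side; pushed from its +x side it twists clockwise (towards -x)
- lug_push_sides: the half of both lugs, 7 mm thick, that is pushed to twist clockwise (origin on the twist axis at the dome's underside). Gripping a lug squeezes this and the other half together
- lug_back_sides: the other half of both lugs (same origin)
- reset (a joint): how far the small button on the stop box is pressed, m: 0 up, 0.006 hard down; springs back by itself; 5 N fully down
- reset_top (a point): top centre of the small round button on the stop box, 26 mm across, 82 mm above the table when up, in a black collar 42 mm across whose top is 72 mm above the table
- palm_box: the other, like control box with a smooth mushroom without lugs; same size and layout, also turned up to 0.35 rad
- palm (a joint): how far the smooth mushroom is pressed, m; leave at 0
- palm_top (a point): top centre of the smooth mushroom, 118 mm above the table
- jog (a joint): how far the small button on the palm box is pressed, m; leave at 0
- spool: small wooden thread spool, 30 mm across, 36 mm tall, standing on the stop box beside the small button (its origin is its underside); loose, leave it alone
- glue_jar: amber jar, 46 mm across, 70 mm tall, between the two boxes; loose, leave it alone
- dye_bottle: white bottle, 52 mm across, 130 mm tall, to the left; loose, leave it alone
- finish_bottle: amber bottle, 56 mm across, 120 mm tall, at the far side; loose, leave it alone
- mallet: hammer lying on the table to the right; loose, leave it alone
- strap_die: open steel ring die, 68 mm across, 32 mm tall, at the far side; loose, leave it alone
- wax_tin: flat round tin, 70 mm across, 30 mm tall, at the far side; loose, leave it alone

How it is judged:
By the outcome, as a careful person would: the job done as asked, in the order asked, and still so for the second after the job is handed in, with the robot touching nothing.
It also fails if it takes over 51 s, if anything falls off the work surface, if the arm or the gripper's body presses on something with over 40 N, if the wrist force passes 120 N, or if a joint passes its speed limit or range.

## Working session

There is one attempt and no reset: what is moved stays moved. The work goes in short steps, Python scripts to look and compute and a tool call to move; the robot and the scene stay as the last step left them, time stands still between calls to the robot, and variables do not carry over. Pictures are saved under pics/ and viewed, about 8 in all and at most 12, crops included, and the job is handed in when it is done.

Besides the shell and the picture viewer there is one more tool, called as a command line: name --argument value ..., lists and objects as JSON in quotes. send_rows: Moves the arm, as the interface text tells. Its arguments: {"type":"object","properties":{"plan":{"type":"array","items":{"type":"object","properties":{"linear":{"type":"array","items":{"type":"number"}},"delta_rot":{"type":"array","items":{"type":"number"}},"fingers":{"type":"number"}}}},"force":{"type":"number"}},"required":["plan"]}

```bash
mkdir -p pics
cat > h.py <<'E'
import numpy as np, cv2
from rig import manip
def snap(cam,name):
    im=manip.get_image(cam); cv2.imwrite(f'pics/{name}.png',im[:,:,::-1]); return im
def ray(cam,px,z):
    c=manip.camera_info(cam); K=np.array(c['K'],float); d=np.array(c['dist'],float)
    R=cv2.Rodrigues(np.array(c['rvec'],float))[0]; t=np.array(c['tvec'],float).ravel()
    n=cv2.undistortPoints(np.array(px,float).reshape(-1,1,2),K,d).reshape(-1,2)
    D=np.c_[n,np.ones(len(n))]@R; C=-R.T@t
    return C+D*((z-C[2])/D[:,2])[:,None]
def proj(cam,P):
    c=manip.camera_info(cam)
    return cv2.projectPoints(np.array(P,float).reshape(-1,3),np.array(c['rvec'],float),np.array(c['tvec'],float),np.array(c['K'],float),np.array(c['dist'],float))[0].reshape(-1,2)
E
python3 - <<'E'
from h import *
a=snap('top','top0'); 
for t in ['stop_box','palm_box','stop_top','lug_a','reset_top','palm_top','spool','glue_jar']:
    print(t,[(round(r['p'],2),np.round(r['extent']).tolist()) for r in manip.find_in(t,'top')[:3]])
b=snap('scene','scene0')
cv2.imwrite('pics/both.png',cv2.resize(np.hstack([a,b])[:,:,::-1],(800,300)))
print(manip.get_state())
print(manip.camera_info('top'), manip.tips_ahead)
E
```

```text
stop_box [(0.69, [287.0, 166.0, 358.0, 250.0]), (0.66, [161.0, 160.0, 213.0, 241.0])]
palm_box []
stop_top [(0.59, [165.0, 174.0, 209.0, 205.0]), (0.27, [327.0, 227.0, 336.0, 237.0])]
lug_a [(0.81, [162.0, 171.0, 208.0, 203.0]), (0.64, [252.0, 186.0, 263.0, 195.0])]
reset_top [(0.7, [308.0, 180.0, 338.0, 208.0]), (0.55, [163.0, 173.0, 208.0, 203.0]), (0.46, [182.0, 224.0, 194.0, 231.0])]
palm_top [(0.83, [305.0, 180.0, 339.0, 209.0]), (0.39, [164.0, 190.0, 208.0, 194.0])]
spool [(0.73, [164.0, 174.0, 206.0, 206.0]), (0.67, [159.0, 161.0, 217.0, 243.0])]
glue_jar [(0.68, [252.0, 185.0, 264.0, 195.0])]
{'clock': 0.5, 'qpos': array([ 1.09301603e+00,  2.75914233e-01,  1.50496623e+00,  2.15055401e-05,
        1.36068544e+00, -1.20990782e-01]), 'qd': array([ 1.08832472e-03, -1.69813072e-03, -7.56777986e-04, -1.88438135e-05,
        1.23024026e-03,  8.22426910e-04]), 'effort': array([-1.81443243e-03, -4.16261888e+01, -2.45877171e+01, -1.13512681e-04,
        1.52672623e-03, -2.22874331e-05]), 'position': array([0.20082507, 0.53879605, 0.25629345]), 'ee_rot': array([-1.55471370e-05,  8.21362265e-01,  5.70406898e-01,  6.91600421e-06]), 'contact_force': array([-0.75277438,  0.62611763,  0.68468715]), 'moment': array([-0.0182976 , -0.04265958,  0.02776429]), 'width': 0.08555263773796189}
{'K': array([[413.55831739,   0.        , 263.44789312],
       [  0.        , 413.55831739, 189.05573822],
       [  0.        ,   0.        ,   1.        ]]), 'dist': array([-0.14962972,  0.        ,  0.        ,  0.        ,  0.        ]), 'rvec': array([ 2.19213539, -2.20572606,  0.06883925]), 'tvec': array([-0.01870368,  0.58511686,  1.30158306])} 0.025
```

View pics/top0.png

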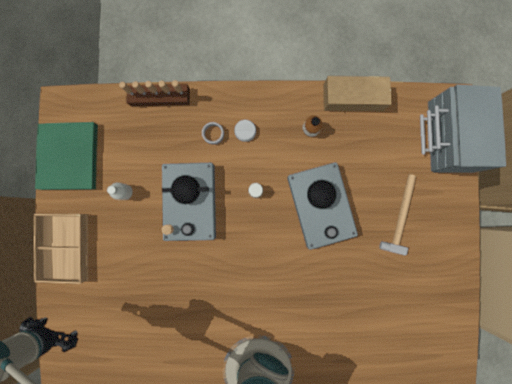

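View pics/scene0.png

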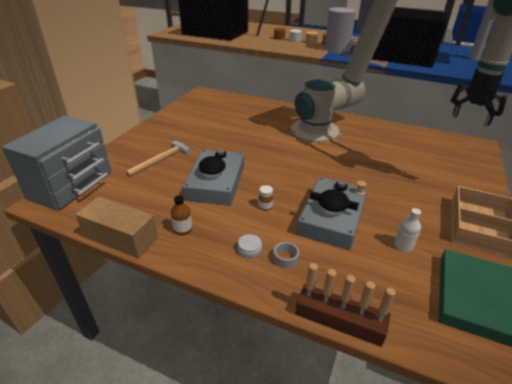

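The stop box is the left one: lugs at about (165,189) and (208,190), dome at (186,189), reset at (187,229), and the spool at (167,230). Next I'll measure its pose.

Run:
```python
from h import *
im=manip.get_image('top')
c=cv2.resize(im[150:255,150:225],None,fx=7,fy=5.7*7/5.7,interpolation=cv2.INTER_CUBIC)[:,:,::-1]
cv2.imwrite('pics/crop.png',cv2.resize(c,(430,600)))
d=np.array([[186,189.5]]);
print('dome',ray('top',[[186,189.5]],.10),'reset',ray('top',[[187.5,229]],.082),'spool',ray('top',[[166.5,230]],.08))
print('lugs',ray('top',[[165,189.5],[208,190]],.095))
print('corners',ray('top',[[163,164],[213,163],[215,240],[163,241]],.06))
for r in manip.masks_of('stop_box','top'):
    if r['extent'][0]<200:
        rc=cv2.minAreaRect(np.argwhere(r['pixels'])[:,::-1].astype(np.float32)); print(r['p'],rc, ray('top',cv2.boxPoints(rc),.06))
for r in manip.masks_of('lug_a','top'): print(r['p'],r['extent'],r['pixels'].sum())
print(manip.get_state()['clock'])
```

```text
dome [[0.58054161 0.21018626 0.1       ]] reset [[0.46187259 0.20873386 0.082     ]] spool [[0.45879352 0.27351834 0.08      ]]
lugs [[0.58118386 0.27500977 0.095     ]
 [0.57891601 0.14464348 0.095     ]]
corners [[0.66253395 0.29007322 0.06      ]
 [0.6642733  0.13365141 0.06      ]
 [0.42700538 0.12773908 0.06      ]
 [0.42396248 0.28908682 0.06      ]]
0.8 ((188.42276000976562, 201.02394104003906), (77.69193267822266, 52.69810104370117), 88.72696685791016) [[0.66643199 0.29575675 0.06      ]
 [0.66860321 0.13086094 0.06      ]
 [0.42922319 0.12579538 0.06      ]
 [0.42567182 0.28925971 0.06      ]]
0.97 [162.8, 171.5, 204.0, 204.6] 705
0.5 [238.4, 119.5, 256.4, 140.1] 359
0.65
```

View pics/crop.png

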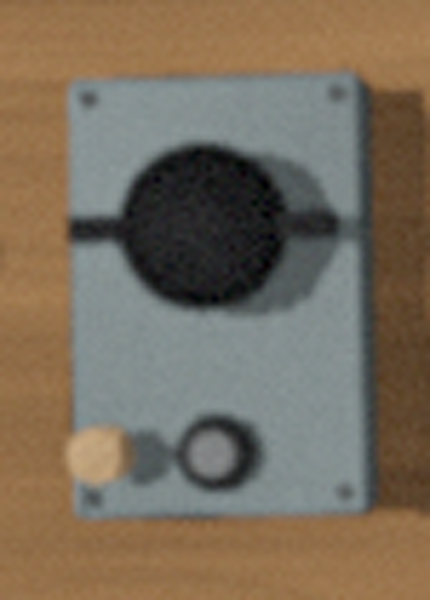

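send_rows --plan '[{"linear": [0, 0, 0], "delta_rot": [0, 0, 7], "fingers": 0}, {"linear": [0, 0, 0], "delta_rot": [0, 0, 7], "fingers": 0}, {"linear": [0, 0, 0], "delta_rot": [0, 0, 7], "fingers": 0}, {"linear": [0, 0, 0], "delta_rot": [0, 0, 7], "fingers": 0}, {"linear": [0, 0, 0], "delta_rot": [0, 0, 7], "fingers": 0}, {"linear": [0, 0, 0], "delta_rot": [0, 0, 7], "fingers": 0}, {"linear": [0, 0, 0], "delta_rot": [0, 0, 7], "fingers": 0}, {"linear": [0, 0, 0], "delta_rot": [0, 0, 7], "fingers": 0}, {"linear": [0, 0, 0], "delta_rot": [0, 0, 7], "fingers": 0}, {"linear": [0, 0, 0], "delta_rot": [0, 0, 7], "fingers": 0}, {"linear": [0, 0, 0], "delta_rot": [0, 0, 0], "fingers": 0}]'

```text
clock: 1.57
position: [0.2009, 0.5388, 0.2567]
ee_rot: [-0.0, 1.0, -0.02, 0.0]
contact_force: [-0.5, -0.1, 0.7]
width: -0.0004
```

send_rows --plan '[{"linear": [0.027, 0.03, 0], "delta_rot": [0, 0, -3], "fingers": 0}, {"linear": [0.027, 0.03, 0], "delta_rot": [0, 0, 0], "fingers": 0}, {"linear": [0.027, 0.03, 0], "delta_rot": [0, 0, 0], "fingers": 0}, {"linear": [0.027, 0.03, 0], "delta_rot": [0, 0, 0], "fingers": 0}, {"linear": [0.027, 0.03, 0], "delta_rot": [0, 0, 0], "fingers": 0}, {"linear": [0.027, 0.03, 0], "delta_rot": [0, 0, 0], "fingers": 0}, {"linear": [0.027, 0.03, 0], "delta_rot": [0, 0, 0], "fingers": 0}, {"linear": [0.027, 0.03, 0], "delta_rot": [0, 0, 0], "fingers": 0}, {"linear": [0.027, 0.03, 0], "delta_rot": [0, 0, 0], "fingers": 0}, {"linear": [0.027, 0.03, 0], "delta_rot": [0, 0, 0], "fingers": 0}, {"linear": [0.027, 0.03, 0], "delta_rot": [0, 0, 0], "fingers": 0}, {"linear": [0, 0, 0], "delta_rot": [0, 0, 0], "fingers": 0}]'

```text
clock: 2.57
position: [0.518, 0.2091, 0.2558]
ee_rot: [-0.003, 0.999, 0.033, 0.003]
contact_force: [0.4, 0.5, 0.5]
width: -0.0004
```

Run:
```python
from h import *
print(manip.get_state()['position'],manip.get_state()['ee_rot'])
im=snap('wrist','w0')
c=manip.camera_info('wrist');R=cv2.Rodrigues(c['rvec'])[0];print('cam',-R.T@c['tvec'])
for t in ['stop_top','lug_a','reset_top','spool']:
    print(t,[(round(r['p'],2),np.round(r['extent']).tolist()) for r in manip.find_in(t,'wrist')[:3]])
print(proj('wrist',[[.581,.2102,.118],[.4615,.209,.082],[.581,.268,.104],[.581,.152,.104]]))
```

```text
[0.51799987 0.2091115  0.25579628] [-0.00273048  0.99945365  0.03276099  0.00341477]
cam [0.50986876 0.2891504  0.3731072 ]
stop_top [(0.96, [274.0, 100.0, 371.0, 247.0]), (0.39, [170.0, 80.0, 408.0, 247.0])]
lug_a [(0.96, [279.0, 95.0, 376.0, 242.0])]
reset_top [(0.69, [187.0, 149.0, 214.0, 178.0])]
spool [(0.89, [181.0, 82.0, 219.0, 119.0])]
[[334.7354547  195.3099852 ]
 [204.65111804 176.74312185]
 [340.14609692 127.13408369]
 [322.5744177  246.85912408]]
```

View pics/w0.png

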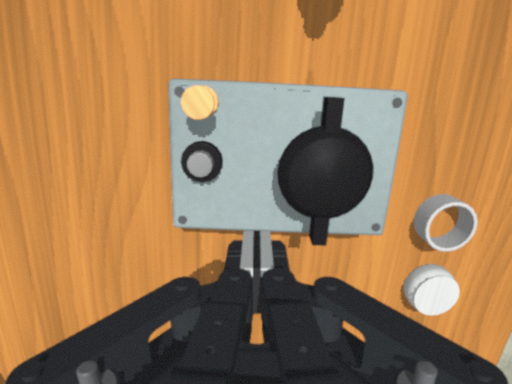

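Run:
```python
from h import *
s=manip.get_state(); print(s['position'],s['ee_rot'],s['qd'].round(3))
im=snap('wrist','w1')
for t in ['stop_top','lug_a','reset_top','spool','stop_box']:
    print(t,[(round(r['p'],2),np.round(r['extent']).tolist()) for r in manip.find_in(t,'wrist')[:3]])
s=manip.get_state(); print(s['position'],s['ee_rot'])
p=s['position']; print('tip',proj('wrist',[p-[0,0,.025]]))
c=cv2.cvtColor(im,cv2.COLOR_RGB2BGR)[70:260,150:420]
cv2.imwrite('pics/w1c.png',cv2.resize(c,None,fx=2.9,fy=2.9,interpolation=cv2.INTER_CUBIC))
print('wrist: lugs',ray('wrist',[[333,113],[320,232]],.104),'reset',ray('wrist',[[201,163]],.082),'corners',ray('wrist',[[170,80],[406,92],[383,235],[173,227]],.06))
for cam in ['top','wrist']:
  print(cam,proj(cam,[p]))
im=snap('top','t1'); cv2.imwrite('pics/t1c.png',cv2.resize(im[140:260,140:240,::-1],None,fx=5,fy=5,interpolation=cv2.INTER_CUBIC))
```

```text
[0.51149234 0.21508833 0.25593832] [-4.78309948e-03  9.99374970e-01  3.50178823e-02  7.34100545e-04] [ 0.015 -0.004  0.001 -0.003 -0.004  0.005]
stop_top [(0.78, [280.0, 106.0, 380.0, 253.0])]
lug_a [(0.92, [286.0, 105.0, 382.0, 252.0])]
reset_top [(0.78, [194.0, 154.0, 218.0, 185.0])]
spool [(0.71, [191.0, 93.0, 227.0, 124.0])]
stop_box [(0.56, [174.0, 88.0, 415.0, 255.0])]
[0.51188262 0.2151025  0.25616221] [-0.00459448  0.9993792   0.03490827  0.00123006]
tip [[256.32251963 248.66537602]]
wrist: lugs [[0.57377562 0.2793688  0.104     ]
 [0.57696411 0.16749638 0.104     ]] reset [[0.45825064 0.22244908 0.082     ]] corners [[0.42293992 0.29770645 0.06      ]
 [0.65492618 0.30315102 0.06      ]
 [0.66087423 0.14768245 0.06      ]
 [0.4244721  0.14212128 0.06      ]]
top [[173.50279985 212.65986889]]
wrist [[256.50884689 276.34443872]]
```

View pics/w1c.png

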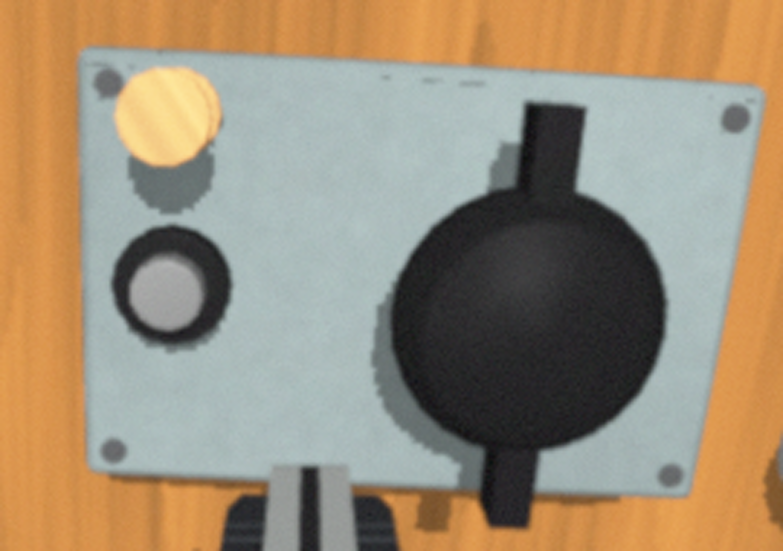

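Run:
```python
from h import *
f=lambda L:np.array(L,float)/2.9+[150,70]
l=ray('wrist',f([[555,105],[508,526]]),.104); print('lug ends',l,'mid',l.mean(0),'len',np.linalg.norm(l[0]-l[1]))
print('reset',ray('wrist',f([[166,293]]),.082)); q=ray('wrist',f([[82,50],[763,88],[690,495],[88,470]]),.06);print('corners',q,q.mean(0))
print('spool top',ray('wrist',f([[162,116]]),.096))
s=manip.get_state(); print(s['position'],s['contact_force'],s['clock'])
```

```text
lug ends [[0.58033759 0.28537904 0.104     ]
 [0.58497928 0.14678267 0.104     ]] mid [0.58265844 0.21608085 0.104     ] len 0.1386740793134854
reset [[0.46459874 0.21469469 0.082     ]]
corners [[0.43118401 0.29127043 0.06      ]
 [0.66391894 0.29561591 0.06      ]
 [0.66814235 0.14071985 0.06      ]
 [0.43273769 0.13636286 0.06      ]] [0.54899575 0.21599226 0.06      ]
spool top [[0.46409758 0.27366769 0.096     ]]
[0.51200463 0.21494193 0.25612567] [ 0.67590351 -0.45744652 -0.38018672] 3.1667
```

View pics/t1c.png

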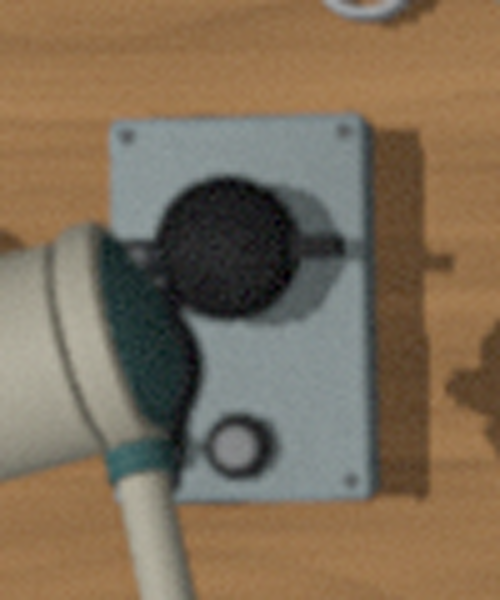

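send_rows --plan '[{"linear": [0.024, 0.0015, 0.025], "delta_rot": [0, 0, 0], "fingers": 0}, {"linear": [0.024, 0.0015, 0.025], "delta_rot": [0, 0, 0], "fingers": 0}, {"linear": [0.023, 0.0015, 0.025], "delta_rot": [0, 0, 0], "fingers": 0}, {"linear": [0, 0, 0.01], "delta_rot": [0, 0, 3], "fingers": 0}, {"linear": [0, 0, 0], "delta_rot": [0, 0, 0], "fingers": 0}, {"linear": [0, 0, 0], "delta_rot": [0, 0, 0], "fingers": 0}, {"linear": [0, 0, 0], "delta_rot": [0, 0, 0], "fingers": 0}, {"linear": [0, 0, 0], "delta_rot": [0, 0, 0], "fingers": 0}]'

```text
clock: 3.83
position: [0.5859, 0.2194, 0.172]
ee_rot: [-0.006, 1.0, 0.012, 0.004]
contact_force: [-0.2, 0.4, 0.2]
width: 0.0003
```

send_rows --plan '[{"linear": [-0.003, 0.004, 0.005], "delta_rot": [0, 0, 0], "fingers": 0}, {"linear": [0, 0, 0.008], "delta_rot": [0, 0, 0], "fingers": 0}, {"linear": [0, 0, 0.008], "delta_rot": [0, 0, 0], "fingers": 0}, {"linear": [0, 0, 0.005], "delta_rot": [0, 0, 0], "fingers": 0}, {"linear": [0, 0, 0.003], "delta_rot": [0, 0, 0], "fingers": 0}, {"linear": [0, 0, 0.003], "delta_rot": [0, 0, 0], "fingers": 0}, {"linear": [0, 0, 0.003], "delta_rot": [0, 0, 0], "fingers": 0}]'

```text
clock: 4.42
position: [0.5831, 0.216, 0.1391]
ee_rot: [-0.006, 1.0, 0.013, 0.008]
contact_force: [-2.0, -0.8, 6.8]
width: 0.0001
```

send_rows --plan '[{"linear": [0, 0, 0.003], "delta_rot": [0, 0, 0], "fingers": 0}, {"linear": [0, 0, 0.003], "delta_rot": [0, 0, 0], "fingers": 0}, {"linear": [0, 0, 0.003], "delta_rot": [0, 0, 0], "fingers": 0}, {"linear": [0, 0, 0.003], "delta_rot": [0, 0, 0], "fingers": 0}, {"linear": [0, 0, 0], "delta_rot": [0, 0, 0], "fingers": 0}]'

```text
clock: 4.83
position: [0.5832, 0.216, 0.1294]
ee_rot: [-0.006, 1.0, 0.013, 0.009]
contact_force: [-1.9, -0.4, 6.8]
width: 0.0002
```

send_rows --plan '[{"linear": [0, 0, 0.003], "delta_rot": [0, 0, 0], "fingers": 0}, {"linear": [0, 0, 0.003], "delta_rot": [0, 0, 0], "fingers": 0}, {"linear": [0, 0, 0.002], "delta_rot": [0, 0, 0], "fingers": 0}]'

```text
clock: 5.08
position: [0.5832, 0.2161, 0.1287]
ee_rot: [-0.006, 1.0, 0.014, 0.01]
contact_force: [-2.8, -1.7, 8.0]
width: 0.0004
```

send_rows --plan '[{"linear": [0, 0, 0.006], "delta_rot": [0, 0, 0], "fingers": 0}, {"linear": [0, 0, 0.006], "delta_rot": [0, 0, 0], "fingers": 0}]'

```text
clock: 5.25
position: [0.5836, 0.2162, 0.1282]
ee_rot: [-0.007, 1.0, 0.014, 0.013]
contact_force: [-11.5, -2.6, 38.6]
width: -0.0
```

send_rows --plan '[{"linear": [0, 0, -0.015], "delta_rot": [0, 0, 0], "fingers": 0}, {"linear": [0, 0, -0.02], "delta_rot": [-0.8, -1.5, 0], "fingers": 0}, {"linear": [0, 0, -0.015], "delta_rot": [0, 0, 0], "fingers": 0}, {"linear": [-0.014, -0.02, 0], "delta_rot": [0, 0, 0], "fingers": 0}, {"linear": [-0.014, -0.02, 0], "delta_rot": [0, 0, 0], "fingers": 0}, {"linear": [-0.014, -0.02, 0], "delta_rot": [0, 0, 0], "fingers": 0}, {"linear": [0, 0, 0], "delta_rot": [0, 0, 0], "fingers": 0}, {"linear": [0, 0, 0], "delta_rot": [0, 0, 0], "fingers": 0}, {"linear": [0, 0, 0], "delta_rot": [0, 0, 0], "fingers": 0}, {"linear": [0, 0, 0], "delta_rot": [0, 0, 0], "fingers": 0}]'

```text
clock: 6.08
position: [0.5404, 0.2761, 0.1834]
ee_rot: [-0.0, 1.0, 0.013, 0.004]
contact_force: [0.4, 0.4, -0.3]
width: 0.0
```

Run:
```python
from h import *
s=manip.get_state(); print(s['position'],s['ee_rot'],s['contact_force'],s['clock'])
im=snap('wrist','w2')
for z in (.0845,.0755): print(z,[proj('wrist',[[.5827+r*np.cos(a),.2155+r*np.sin(a),z] for a in np.linspace(0,6.28,300) for r in [.045]])[:,k].min().round(1) for k in(0,1)], proj('wrist',[[.5827,.2855,z+.02],[.5827,.1455,z+.02]]).round(1).tolist())
```

```text
[0.54042325 0.27611328 0.18339845] [-2.38838476e-04  9.99904880e-01  1.31647723e-02  4.10653687e-03] [ 0.39044616  0.43564349 -0.30677439] 6.0833
0.0845 [np.float64(250.1), np.float64(219.2)] [[318.4, 197.2], [302.8, 356.2]]
0.0755 [np.float64(250.3), np.float64(214.5)] [[315.8, 192.8], [301.3, 347.7]]
```

View pics/w2.png

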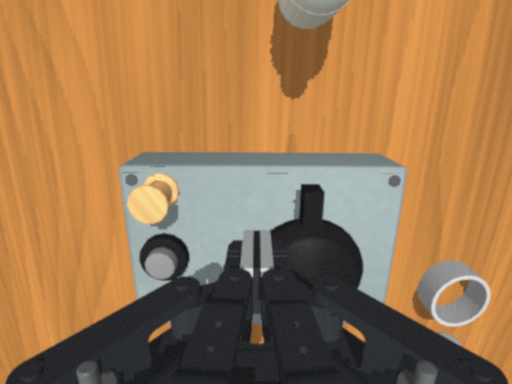

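send_rows --plan '[{"linear": [0, 0, 0.02], "delta_rot": [0, 0, 0], "fingers": 0}, {"linear": [0, 0, 0.02], "delta_rot": [0, 0, 0], "fingers": 0}, {"linear": [0, 0, 0.015], "delta_rot": [0, 0, 0], "fingers": 0}, {"linear": [0, 0, 0.012], "delta_rot": [0, 0, 0], "fingers": 0}, {"linear": [0, 0, 0.006], "delta_rot": [0, 0, 0], "fingers": 0}, {"linear": [0, 0, 0], "delta_rot": [0, 0, 0], "fingers": 0}, {"linear": [0, 0, 0], "delta_rot": [0, 0, 0], "fingers": 0}]'

```text
clock: 6.72
position: [0.5464, 0.2716, 0.1075]
ee_rot: [-0.0, 1.0, 0.01, 0.006]
contact_force: [0.5, -0.1, -0.1]
width: 0.0
```

send_rows --plan '[{"linear": [0, -0.006, 0.003], "delta_rot": [0, 0, 0], "fingers": 0}, {"linear": [0.004, 0, 0.001], "delta_rot": [0, 0, 0], "fingers": 0}, {"linear": [0.004, 0, 0], "delta_rot": [0, 0, 0], "fingers": 0}, {"linear": [0.004, 0, 0], "delta_rot": [0, 0, 0], "fingers": 0}, {"linear": [0.004, 0, 0], "delta_rot": [0, 0, 0], "fingers": 0}]'

```text
clock: 7.13
position: [0.565, 0.2789, 0.1063]
ee_rot: [-0.001, 1.0, 0.009, 0.008]
contact_force: [-1.1, -0.2, -0.3]
width: 0.0002
```

send_rows --plan '[{"linear": [0.0067, -0.0015, 0.001], "delta_rot": [0, 0, 6], "fingers": 0}, {"linear": [0.0067, -0.0015, 0], "delta_rot": [0, 0, 6], "fingers": 0}, {"linear": [0.0067, -0.0015, 0], "delta_rot": [0, 0, 6], "fingers": 0}, {"linear": [0.0067, -0.0015, 0], "delta_rot": [0, 0, 6], "fingers": 0}]'

```text
clock: 7.47
position: [0.5929, 0.2815, 0.1068]
ee_rot: [-0.002, 0.978, -0.207, 0.007]
contact_force: [-1.3, 0.3, 0.7]
width: -0.0001
```

send_rows --plan '[{"linear": [0.0067, -0.001, 0], "delta_rot": [0, 0, 6], "fingers": 0}, {"linear": [0.0067, -0.001, 0], "delta_rot": [0, 0, 6], "fingers": 0}, {"linear": [0.006, -0.001, 0], "delta_rot": [0, 0, 5], "fingers": 0}]'

```text
clock: 7.72
position: [0.6123, 0.2758, 0.1073]
ee_rot: [-0.004, 0.934, -0.357, 0.005]
contact_force: [-2.0, 1.0, -0.6]
width: 0.0001
```

Run:
```python
from h import *
s=manip.get_state(); print(s['position'],s['ee_rot'],s['contact_force'],s['clock'])
snap('wrist','w3')
```

```text
[0.61225063 0.2757979  0.10730036] [-0.00418435  0.93415602 -0.35680486  0.0050307 ] [-2.02136898  0.97444481 -0.59918261] 7.7167
```

View pics/w3.png

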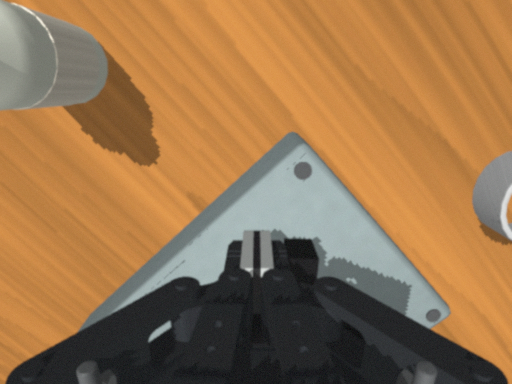

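send_rows --plan '[{"linear": [-0.015, 0, 0], "delta_rot": [0, 0, 0], "fingers": 0}, {"linear": [-0.015, -0.015, 0], "delta_rot": [0, 0, 0], "fingers": 0}, {"linear": [-0.01, -0.02, -0.005], "delta_rot": [0, 0, 0], "fingers": 0}, {"linear": [0, 0, -0.03], "delta_rot": [0, 0, -6], "fingers": 0}, {"linear": [0, 0, -0.03], "delta_rot": [0, 0, -6], "fingers": 0}, {"linear": [0, 0, -0.03], "delta_rot": [0, 0, -6], "fingers": 0}, {"linear": [0, 0, 0], "delta_rot": [0, 0, -6], "fingers": 0}, {"linear": [0, 0, 0], "delta_rot": [0, 0, -6], "fingers": 0}, {"linear": [0, 0, 0], "delta_rot": [0, 0, -6], "fingers": 0}, {"linear": [0, 0, 0], "delta_rot": [0, 0, -6], "fingers": 0}, {"linear": [0, 0, 0], "delta_rot": [0, 0, 0], "fingers": 0}, {"linear": [0, 0, 0], "delta_rot": [0, 0, 0], "fingers": 0}]'

```text
clock: 8.77
position: [0.61, 0.3307, 0.2104]
ee_rot: [-0.002, 1.0, 0.028, 0.011]
contact_force: [0.1, 0.4, 0.0]
width: 0.0
```

send_rows --plan '[{"linear": [-0.026, 0.0275, -0.012], "delta_rot": [0, 0, 0], "fingers": 0}, {"linear": [-0.026, 0.0275, -0.012], "delta_rot": [0, 0, 0], "fingers": 0}, {"linear": [-0.026, 0.0275, -0.012], "delta_rot": [0, 0, 0], "fingers": 0}, {"linear": [-0.026, 0.0275, -0.012], "delta_rot": [0, -1, 0], "fingers": 0}, {"linear": [0, 0, 0], "delta_rot": [0, 0, 0], "fingers": 0}, {"linear": [0, 0, 0], "delta_rot": [0, 0, 0], "fingers": 0}, {"linear": [0, 0, 0], "delta_rot": [0, 0, 0], "fingers": 0}, {"linear": [0, 0, 0], "delta_rot": [0, 0, 0], "fingers": 0}, {"linear": [0, 0, 0], "delta_rot": [0, 0, 0], "fingers": 0}]'

```text
clock: 9.52
position: [0.509, 0.2124, 0.2532]
ee_rot: [-0.002, 1.0, 0.023, 0.001]
contact_force: [0.4, 0.1, 0.3]
width: -0.0001
```

Run:
```python
from h import *
s=manip.get_state(); print(s['position'],s['ee_rot'],s['contact_force'],s['clock'])
im=snap('wrist','w4')
o=[.5827,.2155]
for z in (.0,-.0085): print(z,proj('wrist',[[o[0],o[1]+.07,z+.104],[o[0],o[1]-.07,z+.104],[.464,.214,.082]]).round(1).tolist())
cv2.imwrite('pics/w4c.png',cv2.resize(im[70:280,150:420,::-1],None,fx=2.8,fy=2.8,interpolation=cv2.INTER_CUBIC))
```

```text
[0.50904209 0.21237342 0.25323908] [-0.00152416  0.99972258  0.02346086  0.00142523] [0.40265862 0.11652587 0.28672419] 9.5167
0.0 [[347.5, 100.6], [328.4, 249.5], [209.1, 170.2]]
-0.0085 [[344.7, 100.2], [326.5, 245.2], [209.1, 170.2]]
```

View pics/w4c.png

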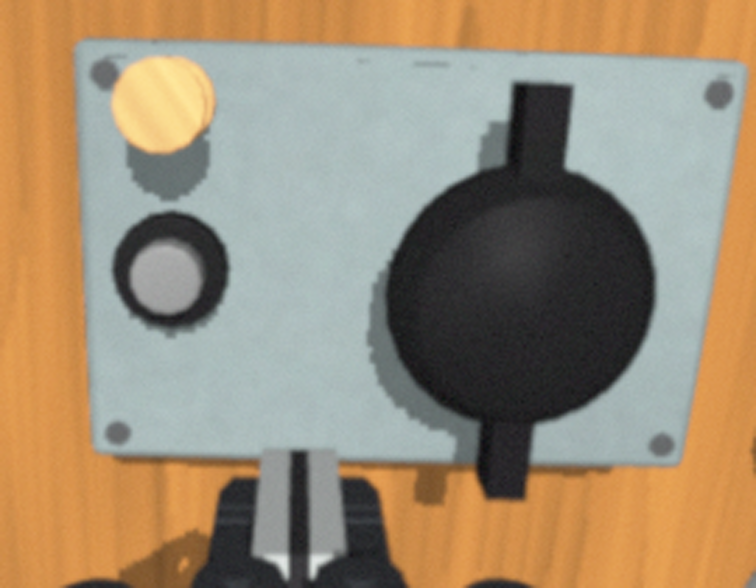

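Run:
```python
from h import *
import numpy as np
# w2 check: camera pose relative to tool taken from now, tool pose of w2
c=manip.camera_info('wrist'); R=cv2.Rodrigues(c['rvec'])[0]; t=c['tvec']
from scipy.spatial.transform import Rotation as S
s=manip.get_state(); q=lambda e:S.from_quat(np.r_[e[1:],e[0]]).as_matrix()
Tn=q(s['ee_rot']); p=s['position']
Rw=q(np.array([-2.388e-4,.9999,.01316,.0041])); pw=np.array([.54042,.27611,.1834])
R2=R@Tn@Rw.T; t2=R@p+t-R2@pw
P=lambda X:cv2.projectPoints(np.array(X,float),cv2.Rodrigues(R2)[0],t2,c['K'],c['dist'])[0].reshape(-1,2).round(1).tolist()
print('reset seen(161,263)',P([[.464,.214,.082]]))
for z in (0,-.0085): print('lug_a end top',z,P([[.5795,.2855,.104+z]]))
print('now reset',ray('wrist',np.array([[166,278]])/2.8+[150,70],.082))
im=cv2.imread('pics/w2.png')[150:300,110:420]; cv2.imwrite('pics/w2c.png',cv2.resize(im,None,fx=2.5,fy=2.5))
```

```text
reset seen(161,263) [[159.8, 267.5]]
lug_a end top 0 [[313.5, 197.0]]
lug_a end top -0.0085 [[311.3, 192.9]]
now reset [[0.46415559 0.2149289  0.082     ]]
```

View pics/w2c.png

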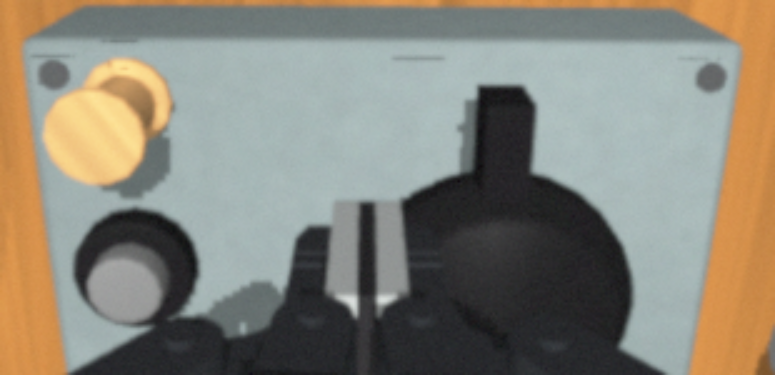

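send_rows --plan '[{"linear": [-0.015, -0.0015, 0.03], "delta_rot": [0, 0, 0], "fingers": 0}, {"linear": [-0.015, -0.0015, 0.03], "delta_rot": [0, 0, 0], "fingers": 0}, {"linear": [-0.015, -0.0015, 0.03], "delta_rot": [0, 0, 0], "fingers": 0}, {"linear": [0, 0, 0.02], "delta_rot": [0, 0, 0], "fingers": 0}, {"linear": [0, 0, 0], "delta_rot": [0, 0, 0], "fingers": 0}, {"linear": [0, 0, 0], "delta_rot": [0, 0, 0], "fingers": 0}, {"linear": [0, 0, 0], "delta_rot": [0, 0, 0], "fingers": 0}]'

```text
clock: 10.15
position: [0.4684, 0.2201, 0.1379]
ee_rot: [-0.002, 1.0, 0.025, 0.003]
contact_force: [-1.6, -1.0, -0.4]
width: -0.0
```

send_rows --plan '[{"linear": [-0.0045, 0.0055, 0.01], "delta_rot": [0, 0, 0], "fingers": 0}, {"linear": [0, 0, 0.01], "delta_rot": [0, 0, 0], "fingers": 0}, {"linear": [0, 0, 0.005], "delta_rot": [0, 0, 0], "fingers": 0}, {"linear": [0, 0, 0.004], "delta_rot": [0, 0, 0], "fingers": 0}, {"linear": [0, 0, 0.003], "delta_rot": [0, 0, 0], "fingers": 0}, {"linear": [0, 0, 0.003], "delta_rot": [0, 0, 0], "fingers": 0}]'

```text
clock: 10.65
position: [0.4732, 0.2176, 0.1072]
ee_rot: [-0.005, 1.0, 0.025, 0.011]
contact_force: [-0.6, 0.4, -0.1]
width: -0.0001
```

send_rows --plan '[{"linear": [-0.004, 0.001, -0.008], "delta_rot": [-0.6, -1.3, 0], "fingers": 0}, {"linear": [-0.005, 0.002, 0], "delta_rot": [0, 0, 0], "fingers": 0}, {"linear": [0, 0, 0], "delta_rot": [0, 0, 0], "fingers": 0}, {"linear": [0, 0, 0], "delta_rot": [0, 0, 0], "fingers": 0}, {"linear": [0, 0, 0], "delta_rot": [0, 0, 0], "fingers": 0}]'

```text
clock: 11.07
position: [0.4643, 0.2142, 0.1147]
ee_rot: [0.001, 1.0, 0.025, 0.0]
contact_force: [-0.3, -0.1, -0.2]
width: -0.0
```

send_rows --plan '[{"linear": [0, 0, 0.004], "delta_rot": [0, 0, 0], "fingers": 0}, {"linear": [0, 0, 0.004], "delta_rot": [0, 0, 0], "fingers": 0}, {"linear": [0, 0, 0.003], "delta_rot": [0, 0, 0], "fingers": 0}, {"linear": [0, 0, 0.003], "delta_rot": [0, 0, 0], "fingers": 0}, {"linear": [0, 0, 0.003], "delta_rot": [0, 0, 0], "fingers": 0}]'

```text
clock: 11.48
position: [0.4651, 0.2144, 0.1003]
ee_rot: [0.0, 1.0, 0.025, 0.002]
contact_force: [-10.7, -4.5, 47.4]
width: -0.0001
```

send_rows --plan '[{"linear": [0, 0, -0.01], "delta_rot": [0, 0, 0], "fingers": 0}, {"linear": [0, 0, -0.03], "delta_rot": [0, 0, 0], "fingers": 0}, {"linear": [0, 0, -0.03], "delta_rot": [0, 0, 0], "fingers": 0}, {"linear": [0, 0, -0.03], "delta_rot": [0, 0, 0], "fingers": 0}, {"linear": [0, 0, -0.03], "delta_rot": [0, 0, 0], "fingers": 0}, {"linear": [0.02, 0, -0.02], "delta_rot": [0, 0, 0], "fingers": 0}, {"linear": [0.02, 0, 0], "delta_rot": [0, 0, 0], "fingers": 0}, {"linear": [0, 0, 0], "delta_rot": [0, 0, 0], "fingers": 0}, {"linear": [0, 0, 0], "delta_rot": [0, 0, 0], "fingers": 0}, {"linear": [0, 0, 0], "delta_rot": [0, 0, 0], "fingers": 0}, {"linear": [0, 0, 0], "delta_rot": [0, 0, 0], "fingers": 0}]'

```text
clock: 12.4
position: [0.5032, 0.2161, 0.2543]
ee_rot: [0.001, 1.0, 0.025, -0.001]
contact_force: [-0.6, 0.0, 0.1]
width: 0.0001
```

Run:
```python
from h import *
s=manip.get_state(); print(s['position'],s['ee_rot'],s['contact_force'],s['clock'])
im=snap('wrist','w5')
o=[.5827,.2155]
for z in (.0,-.0085): print(z,proj('wrist',[[o[0],o[1]+.07,z+.104],[o[0],o[1]-.07,z+.104],[.464,.214,.082]]).round(1).tolist())
```

```text
[0.50323788 0.21607074 0.25430787] [ 8.25593052e-04  9.99685798e-01  2.50407087e-02 -7.65250392e-04] [-0.64302544  0.02836634  0.05924966] 12.4
0.0 [[355.3, 104.7], [334.5, 251.9], [216.5, 172.8]]
-0.0085 [[352.3, 104.2], [332.5, 247.6], [216.5, 172.8]]
```

View pics/w5.png

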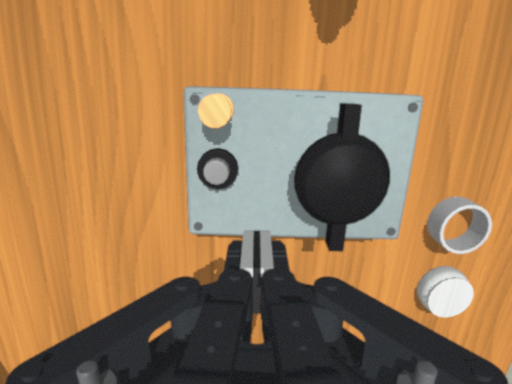

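The lugs are back along the box's y axis (ends at about (349,104) and (336,250)). The mushroom and the small button (216,171) both stand up, and the spool (215,110) hasn't moved. The robot is touching nothing, so I'm handing in.

```bash
python3 -c "
from rig import manip
print(manip.sign_off())"
```

```text
the job is handed in; nothing more can be done
None
```

I tested the latching stop in the order asked and handed the job in at about 12.4 s; no verdict was given.

- **Press:** I pushed the lugged mushroom down with closed fingers to its hard stop, about 14 mm in. The force rose to 39 N there.
- **Twist:** I pushed lug_a about 0.7 rad clockwise with the closed fingertips, without gripping it, then backed off.
- **Reset:** I pressed the small button on the same box hard down. The fingertips reached 47 N there, more than needed, and I let it go at once.

**Last checks:** The final wrist picture shows the lugs back at rest, the small button up and the spool in place. The tool was clear of everything, with force near zero. The mushroom's size against the box, compared in the picture just before the reset press, matched the picture before I pressed it, so it had sprung up.

**Less certain:**
- **Latching:** My projection of the lug end after the press could not tell latched from up. I took it as latched from the shorter lug shadow and from having pressed past the 11 mm catch to the hard stop.
- **Camera and positions:** The first wrist picture was taken while the arm was still settling and was off by about 12 mm. A second one gave positions consistent with the known sizes, but about 5 mm from my top-camera estimate in y. I used the wrist ones.
- **Reset approach:** My first approach to the reset button drifted about 9 mm sideways. I lifted off and corrected it before pressing.

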